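Find the worn spring foot of the bench drill and flag it

TASK

The bench drill's three spring feet stand in a row: going from the robot's left to its right, press each black rubber pad down by at least half a centimetre with the fingertips, one at a time, and let it spring back. Then push the red tag of the foot with the softest spring fully down, and leave the other two tags up. Grasp and lift nothing, never pull a pad or tag upwards, and leave everything else on the bench where it is.

Things in the scene. Friction and masses are not known exactly. Their poses are not given: they have to be found in the camera images.
- foot_left: The left foot (at the greatest y) of three outwardly alike spring feet: an aluminium drum 110 mm across and 45 mm high with a black rubber band round its bottom, fixed to the bench. Origin at the centre of its underside, z up. The pad stands on its axis; the tag stands 43 mm from the axis towards the foot's own -x.
- pad_left_top (a point): Centre of the top of the left foot's pad: a black rubber disc 36 mm across, 12 mm thick, on a coil spring; its top is 70 mm above the bench at rest. It moves straight down only.
- pad_left (a joint): How far this pad is pressed down, m: about 0 at rest, 0.012 against its stop. It springs back up. Which spring is softest changes from start to start and cannot be seen. The force grows about evenly with depth: the softest spring takes about 1.5 N at 5 mm and 3 N at its stop, the others about 4.5 N or about 5.5 N at 5 mm (10 or 12 N at the stop).
- tag_left_top (a point): Centre of the top of the left foot's tag: a red plastic head 16 mm (along the foot's x) by 26 mm, 7 mm thick, on a thin stem, its centre 25 mm from the pad's edge. Its top is 63 to 65 mm above the bench while up, 53 mm when fully down.
- tag_left (a joint): How far this tag is pushed down, m: 0 to 0.002 at the start, 0.012 fully down. It slides stiffly (about 3 N) and stays where it is left. An interlock stops it at about 0.006 on a foot whose spring is not the softest.
- foot_middle: The middle foot (between the other two) of three outwardly alike spring feet: an aluminium drum 110 mm across and 45 mm high with a black rubber band round its bottom, fixed to the bench. Origin at the centre of its underside, z up. The pad stands on its axis; the tag stands 43 mm from the axis towards the foot's own -x.
- pad_middle_top (a point): Centre of the top of the middle foot's pad: a black rubber disc 36 mm across, 12 mm thick, on a coil spring; its top is 70 mm above the bench at rest. It moves straight down only.
- pad_middle (a joint): How far this pad is pressed down, m: about 0 at rest, 0.012 against its stop. It springs back up. Which spring is softest changes from start to start and cannot be seen. The force grows about evenly with depth: the softest spring takes about 1.5 N at 5 mm and 3 N at its stop, the others about 4.5 N or about 5.5 N at 5 mm (10 or 12 N at the stop).
- tag_middle_top (a point): Centre of the top of the middle foot's tag: a red plastic head 16 mm (along the foot's x) by 26 mm, 7 mm thick, on a thin stem, its centre 25 mm from the pad's edge. Its top is 63 to 65 mm above the bench while up, 53 mm when fully down.
- tag_middle (a joint): How far this tag is pushed down, m: 0 to 0.002 at the start, 0.012 fully down. It slides stiffly (about 3 N) and stays where it is left. An interlock stops it at about 0.006 on a foot whose spring is not the softest.
- foot_right: The right foot (at the least y) of three outwardly alike spring feet: an aluminium drum 110 mm across and 45 mm high with a black rubber band round its bottom, fixed to the bench. Origin at the centre of its underside, z up. The pad stands on its axis; the tag stands 43 mm from the axis towards the foot's own -x.
- pad_right_top (a point): Centre of the top of the right foot's pad: a black rubber disc 36 mm across, 12 mm thick, on a coil spring; its top is 70 mm above the bench at rest. It moves straight down only.
- pad_right (a joint): How far this pad is pressed down, m: about 0 at rest, 0.012 against its stop. It springs back up. Which spring is softest changes from start to start and cannot be seen. The force grows about evenly with depth: the softest spring takes about 1.5 N at 5 mm and 3 N at its stop, the others about 4.5 N or about 5.5 N at 5 mm (10 or 12 N at the stop).
- tag_right_top (a point): Centre of the top of the right foot's tag: a red plastic head 16 mm (along the foot's x) by 26 mm, 7 mm thick, on a thin stem, its centre 25 mm from the pad's edge. Its top is 63 to 65 mm above the bench while up, 53 mm when fully down.
- tag_right (a joint): How far this tag is pushed down, m: 0 to 0.002 at the start, 0.012 fully down. It slides stiffly (about 3 N) and stays where it is left. An interlock stops it at about 0.006 on a foot whose spring is not the softest.
- marker: Blue marker pen with a white cap, 123 x 16 x 16 mm, lying between the left and middle feet. Loose bystander, to be left alone. Origin on its underside, about mid-length; its x runs along it.
- battery: Small green and white round cell, 51 x 14 mm, lying between the middle and right feet. Loose bystander, to be left alone. Origin at the centre of its underside.
- flux_tin: Flat brass tin, 56 mm across, 19 mm high, on the robot's side of the feet. Loose bystander, to be left alone. Origin at the centre of its underside.
- solder_reel: Reel of solder, grey metal, 48 mm across, 30 mm high, on the robot's side of the feet. Loose bystander, to be left alone. Origin at the centre of its underside.
- screwdriver: Screwdriver with a red handle, 150 mm long, lying beyond the feet. Loose bystander, to be left alone. Origin on its underside, about mid-length; its x runs along it.
- cutters: Side cutters with blue handles, about 115 mm long, 14 mm high, lying beyond the feet. Loose bystander, to be left alone. Origin on its underside, about mid-length; its x runs along it.
- battery_holder: Black open battery holder, 60 x 34 x 16 mm, right of the feet. Loose bystander, to be left alone. Origin at the centre of its underside.
- phone: Dark grey phone, 150 x 73 mm, 12 mm thick, left of the feet. Loose bystander, to be left alone. Origin at the centre of its underside.
Not all that is in view belongs to the job. Leave any purple or turquoise look-alike of the foot_left alone.

How it is judged:
On the way, in this order (a step that is already met when the one before it is completed fails the run):
1. The left pad is pressed down by more than 4 mm, the other pads not, with every tag still up (value of joint pad_left above 0.004 m and value of joint each of pad_middle, pad_right below 0.003 m and value of joint each of tag_left, tag_middle, tag_right below 0.004 m), for 0.05 s.
2. The middle pad is pressed down by more than 4 mm, the other pads not, with every tag still up (value of joint pad_middle above 0.004 m and value of joint each of pad_left, pad_right below 0.003 m and value of joint each of tag_left, tag_middle, tag_right below 0.004 m), for 0.05 s.
3. The right pad is pressed down by more than 4 mm, the other pads not, with every tag still up (value of joint pad_right above 0.004 m and value of joint each of pad_left, pad_middle below 0.003 m and value of joint each of tag_left, tag_middle, tag_right below 0.004 m), for 0.05 s.
4. The tag of the softest foot is pushed fully down, the others are up (((value of joint tag_left above 0.0095 m and value of joint each of tag_middle, tag_right below 0.004 m) or (value of joint tag_middle above 0.0095 m and value of joint each of tag_left, tag_right below 0.004 m) or (value of joint tag_right above 0.0095 m and value of joint each of tag_left, tag_middle below 0.004 m))), for 0.2 s.
At the end, for the whole second after the job is handed in: The tag of the foot with the softest spring is more than 9.5 mm down (only there does the interlock let it pass 6 mm), the other two tags are less than 4 mm down, all three pads are back up (less than 3 mm down), and every bystander lies within 20 mm of its starting place (((value of joint tag_left above 0.0095 m and value of joint each of tag_middle, tag_right below 0.004 m) or (value of joint tag_middle above 0.0095 m and value of joint each of tag_left, tag_right below 0.004 m) or (value of joint tag_right above 0.0095 m and value of joint each of tag_left, tag_middle below 0.004 m)) and value of joint each of pad_left, pad_middle, pad_right below 0.003 m and not (distance of marker from where it was at the start of the episode above 0.02 m) and not (distance of battery from where it was at the start of the episode above 0.02 m) and not (distance of flux_tin from where it was at the start of the episode above 0.02 m) and not (distance of solder_reel from where it was at the start of the episode above 0.02 m) and not (distance of screwdriver from where it was at the start of the episode above 0.02 m) and not (distance of cutters from where it was at the start of the episode above 0.02 m) and not (distance of battery_holder from where it was at the start of the episode above 0.02 m) and not (distance of phone from where it was at the start of the episode above 0.02 m)); the robot touches nothing.
It fails at once if A pad or a tag is pulled upwards (more than 3 mm) (value of joint any of pad_left, pad_middle, pad_right, tag_left, tag_middle, tag_right below -0.003 m).
It fails at once if Two tags are pushed down (more than 4 mm each) (value of joint each of tag_left, tag_middle above 0.004 m or value of joint each of tag_left, tag_right above 0.004 m or value of joint each of tag_middle, tag_right above 0.004 m).
It fails at once if A bystander is moved or lifted (more than 20 mm) (distance of any of marker, battery, flux_tin, solder_reel, screwdriver, cutters, battery_holder, phone from where it was at the start of the episode above 0.02 m).
It also fails if it takes over 69 s, if anything falls off the work surface, if the arm or the gripper's body presses on something with over 40 N, if the wrist force passes 120 N, or if a joint passes its speed limit or range.

ROBOT

A 6-joint arm with a two-finger parallel gripper is mounted at the origin on the work surface. World frame = base frame: x ahead of the robot, y to its left, z up, the work surface at z = 0. Lengths are in m, angles in rad, forces in N, time in s.
With the tool pointing down it reaches from about 0.35 to 0.775 m from the base axis. Payload 7.3 kg.
Tool frame: the origin (TCP) lies on the mounting face of the last link; the fingertips stand 178 mm ahead of it and the grasp point (between the pads) lies 159 mm ahead of it (robot.tcp_to_tips is the distance from the TCP to the fingertips, in m); z points along the fingers, y is the direction in which the jaws open and shut (so a half turn about z gives the same grasp; the last joint's range is limited). The gripper opens to 92 mm and grips with 3 to 60 N. Pads are 19 mm wide; open, the fingers measure 130 mm over their backs; the gripper's body (75 mm by 190 mm) begins 47 mm behind the grasp point.
Start: joints at [1.111, 0.342, 1.524, -0, 1.275, -0.146], TCP at [0.162, 0.499, 0.405] pointing down, gripper open.
Joint ranges: [-2.53, 2.53], [-0.77, 2.02], [0.04, 2.7], [-1, 4.14], [0.28, 2.66], [-3.11, 3.11]. Speed limits (rad/s): [2.57, 2.57, 3.14, 3.14, 3.14, 3.14].

INTERFACE

Orientations are given as [roll, pitch, yaw] about the fixed x, y, z axes, in that order (R = Rz(yaw) Ry(pitch) Rx(roll)).
In Python, from cell import robot, viewer gives the robot as it stands.
- The arm moves only by the shell command python3 -m creep 'ROWS' [OPENING] [FORCE]. ROWS is JSON, a list that holds one entry, the list of rows, each a list of 6 numbers: the shift along the world's x, y, z in mm, then the turn, a rotation vector about the world's x, y, z in degrees. A call has 1 to 5 rows; each row shifts and turns the pose as measured when the row begins; what a row does not reach is not made up. A row lasts 1/12 s, in which the tool goes at most 41.7 mm and 7.16 degrees, less where a joint would pass 70% of its speed; a pose out of reach is approached as far as the arm can. A call with a gripper value outside its range is refused whole. OPENING is the closure, from -1 (fully open) to 1 (shut), set as the call begins (- or left out, the last holds). The fingers move at their own pace and stop on an object; FORCE is the grip in N (left out, the last holds). Time passes only in rows, so rows that do not move let the fingers close. It gives the time, the measured TCP pose, the force and the opening at its end, in the units of the state.
- robot.observe(): the state, without advancing time (a new reading comes with each control period).
- viewer.read_camera(name): name is "side" or "top" or "wrist"; returns the picture (420x560x3 uint8, blue, green, red); there is no depth.
- viewer.camera_model(name): a dict with "fx", "fy", "cx", "cy" (pixels), "pose" (4x4, takes a point from camera to world coordinates); the wrist camera has in their place "mount" (4x4, takes a point from camera to tool coordinates, whose origin is the TCP and whose axes are the flange's). Camera axes: x right, y up, looking along -z (the intrinsics and any distortion apply to the point x, -y, -z); pixel columns grow to the right and rows downward; lengths in m; the calibration is good to about 2 mm. The wrist camera is an equidistant fisheye: a pixel r from the principal point sees the ray r / f radians off the axis. A picture is of the moment at which its call begins: read the wrist's pose just before it. camera_model takes no time and is no camera call.
- robot.hand_in(): hands the job in, once; it reports no verdict.
The state is a dict: "time": time; "qpos": joint angles; "qvel": joint speeds; "joint_efforts": joint torques, N m; "tool_pos": TCP position; "tool_rot": TCP orientation; "contact_force": force on the tool from outside, world axes, zero at the start; "torque": the same for the moment, N m; "opening": finger opening in m.
Only numpy, scipy, OpenCV 4.12 (cv2) and the standard library are available. Lean on these libraries where they do the work, as an engineer would, in place of code of your own. Each camera call takes 0.05 s, during which the arm holds its last target. There are 200 camera calls.

## Working session

There is one attempt and no reset: what is moved stays moved. The work goes in short steps, Python scripts to look and compute and a shell command to move; the robot and the scene stay as the last step left them, time stands still between calls to the robot, and variables do not carry over. Pictures are saved under pics/ and viewed, about 8 in all and at most 12, crops included, and the job is handed in when it is done.

```bash
ls; mkdir -p pics; python3 - <<'E'
from cell import robot, viewer
import cv2, numpy as np
print(robot.observe())
for n in ("top","side"):
    im=viewer.read_camera(n); cv2.imwrite(f"pics/{n}0.png",im)
    print(n,viewer.camera_model(n))
a=cv2.imread("pics/top0.png");b=cv2.imread("pics/side0.png")
E
```

```text
pics
{'time': 0.0, 'qpos': array([ 1.11100977e+00,  3.42738347e-01,  1.52499849e+00, -2.72466435e-05,
        1.27538116e+00, -1.46002730e-01]), 'qvel': array([-7.98151037e-04, -3.05483672e-04,  1.91650493e-05, -3.12064975e-03,
       -4.31127739e-04, -1.20391308e-03]), 'joint_efforts': array([ 1.07210446e-03, -4.31241131e+01, -2.44225788e+01,  7.18824542e-02,
        5.58572123e-02, -1.28434071e-04]), 'tool_pos': array([0.16197398, 0.49925739, 0.40404311]), 'tool_rot': array([-3.14007975e+00, -1.96136937e-04,  2.82781663e+00]), 'contact_force': array([-0.17853729, -0.75098979,  0.90616373]), 'torque': array([-0.04200342,  0.00102311, -0.0063465 ]), 'opening': 0.09181535118082364}
top {'fx': 532.1592121329761, 'fy': 532.1592121329761, 'cx': 284.503107179594, 'cy': 209.78873477549644, 'pose': array([[-0.01439223,  0.99836573, -0.05530578,  0.39197095],
       [-0.99976274, -0.01527271, -0.01553067,  0.02049546],
       [-0.01634996,  0.05506914,  0.99834867,  1.34821571],
       [ 0.        ,  0.        ,  0.        ,  1.        ]])}
side {'fx': 398.6892026808276, 'fy': 398.6892026808276, 'cx': 282.1923502246596, 'cy': 207.2415171519259, 'pose': array([[ 0.95063719,  0.23336112, -0.20452756,  0.2583232 ],
       [-0.3099245 ,  0.68142741, -0.66302601, -0.73748089],
       [-0.01535381,  0.69368528,  0.72011457,  0.89750808],
       [ 0.        ,  0.        ,  0.        ,  1.        ]])}
```

View pics/top0.png

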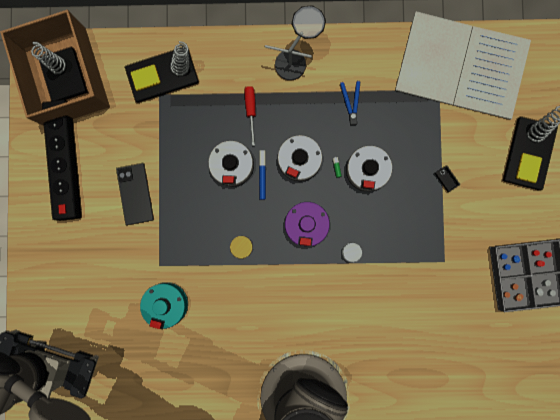

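View pics/side0.png

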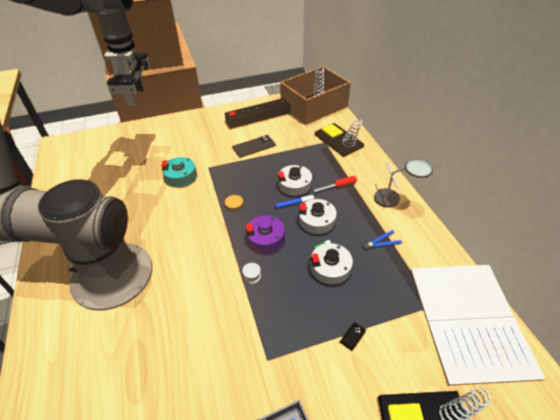

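The top view shows the three white feet: left pad about (230,162) with its tag at (229,180), middle (300,157) with (293,172), right (370,168) with (369,184). The purple foot and the turquoise foot are look-alikes. The side view agrees.

```bash
cat > h.py <<'E'
import numpy as np, cv2
from cell import robot, viewer
def cast(cam,u,v,z):
    m=viewer.camera_model(cam);T=np.array(m["pose"])
    d=T[:3,:3]@np.array([(u-m["cx"])/m["fx"],-(v-m["cy"])/m["fy"],-1]);o=T[:3,3]
    return o+d*(z-o[2])/d[2]
def blob(mask,seed,r):
    w=np.zeros_like(mask);cv2.circle(w,seed,r,255,-1)
    n,l,s,c=cv2.connectedComponentsWithStats(mask&w)
    i=1+np.argmax(s[1:,4]);return c[i],s[i]
def masks(im):
    h=cv2.cvtColor(im,cv2.COLOR_BGR2HSV)
    red=cv2.inRange(h,(0,150,70),(8,255,255))|cv2.inRange(h,(172,150,70),(180,255,255))
    return red,cv2.inRange(h,(0,0,0),(180,255,60))
E
python3 - <<'E'
from h import *
S={"top":[(230,162,229,180),(300,157,293,172),(370,168,369,184)],"side":[(295,173,282,175),(318,201,304,208),(332,257,316,259)]}
for cam in S:
    red,dark=masks(cv2.imread(f"pics/{cam}0.png"))
    for a,b,c,d in S[cam]:
        p,s=blob(dark,(a,b),12);t,q=blob(red,(c,d),12)
        P=cast(cam,*p,.070);Q=cast(cam,*t,.064 if cam=="top" else .062);e=P-Q
        print(cam,p.round(1),s[2:],t.round(1),q[2:],P.round(4),Q.round(4),"d",np.hypot(*e[:2]).round(4),"yaw",np.degrees(np.arctan2(e[1],e[0])).round(1))
E
```

```text
top [229.7 162.2] [ 17  16 205] [227.9 179. ] [11  7 75] [0.5801 0.1715 0.07  ] [0.5401 0.177  0.064 ] d 0.0404 yaw -7.9
top [299.5 156.8] [ 16  17 208] [292.1 171.9] [12 10 73] [0.5906 0.0024 0.07  ] [0.555  0.0207 0.064 ] d 0.04 yaw -27.3
top [369.9 167.3] [ 17  16 212] [368.5 184.1] [12  7 68] [ 0.5622 -0.1669  0.07  ] [ 0.5222 -0.1634  0.064 ] d 0.0401 yaw -5.0
side [294.1 172.9] [ 9  7 32] [280.7 174.3] [ 6  7 30] [0.5751 0.1548 0.07  ] [0.5359 0.1709 0.062 ] d 0.0423 yaw -22.2
side [317.2 207.8] [11  8 73] [302.5 206.5] [ 6  8 44] [ 0.5878 -0.0101  0.07  ] [0.5525 0.0155 0.062 ] d 0.0436 yaw -36.0
side [331.6 255.9] [ 13  14 123] [314.9 258. ] [ 7  9 52] [ 0.5597 -0.182   0.07  ] [ 0.5193 -0.1692  0.062 ] d 0.0424 yaw -17.6
```

```bash
python3 -m creep '[[[32,-25,0,0,0,2],[32,-25,0,0,0,2],[32,-25,0,0,0,2],[32,-25,0,0,0,2],[32,-25,0,0,0,2]]]' 1 20; python3 -m creep '[[[32,-25,0,0,0,0],[32,-25,0,0,0,0],[32,-25,0,0,0,0],[32,-25,0,0,0,0],[32,-25,0,0,0,0]]]'
```

```text
time: 0.52
tool_pos: [0.3201, 0.3734, 0.402]
tool_rot: [-3.139, -0.004, 3.024]
contact_force: [1.5, 0.1, -0.6]
opening: 0.0629
time: 0.93
tool_pos: [0.483, 0.2427, 0.4008]
tool_rot: [-3.137, -0.007, 3.027]
contact_force: [1.1, 1.2, -0.4]
opening: 0.0297
```

```bash
python3 -m creep '[[[31,-24,-20,0,0,0],[31,-24,-20,0,0,0],[31,-20,-20,0,0,0],[3,-3,-20,0,0,0],[0,0,-20,0,0,0]]]';python3 -m creep '[[[0,0,-5,0,0,0],[0,0,0,0,0,0],[0,0,0,0,0,0],[0,0,0,0,0,0]]]'; python3 - <<'E'
from h import *
o=robot.observe();print(o["tool_pos"],o["tool_rot"],o["contact_force"],o["opening"],robot.tcp_to_tips)
cv2.imwrite("pics/w1.png",viewer.read_camera("wrist"));print(viewer.camera_model("wrist"))
E
```

```text
time: 1.35
tool_pos: [0.5817, 0.1663, 0.3043]
tool_rot: [-3.139, 0.004, 3.018]
contact_force: [0.2, 0.5, -0.5]
opening: 0.0008
time: 1.68
tool_pos: [0.5811, 0.1653, 0.2941]
tool_rot: [-3.137, -0.007, 3.016]
contact_force: [-0.4, 0.5, 0.3]
opening: 0.0003
[0.58105481 0.16527125 0.29413259] [-3.13653276 -0.00674088  3.01626816] [-0.42688534  0.53913103  0.28721777] 0.0002972155244227708 0.178
{'fx': 325.19226210127806, 'fy': 325.19226210127806, 'cx': 282.41906565665926, 'cy': 212.76200092016364, 'mount': array([[-5.13318810e-04,  9.68782872e-01,  2.47910232e-01,
         6.72950387e-02],
       [ 9.99999784e-01,  3.95359713e-04,  5.25597427e-04,
         1.22385251e-03],
       [ 4.11176067e-04,  2.47910449e-01, -9.68782865e-01,
         1.97527623e-02],
       [ 0.00000000e+00,  0.00000000e+00,  0.00000000e+00,
         1.00000000e+00]])}
```

View pics/w1.png

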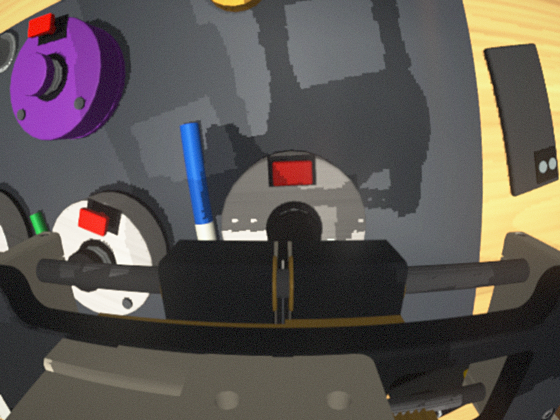

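The wrist view has the closed fingers at about (283,280) above the left pad at (293,225), with the left tag at (292,172). The middle tag is at (95,220). I'll get the tag position from this view and compare it with the top view.

```bash
cat >> h.py <<'E'
from scipy.spatial.transform import Rotation as Ro
def wcast(o,u,v,z):
    m=viewer.camera_model("wrist");x,y=(u-m["cx"])/m["fx"],(v-m["cy"])/m["fy"];r=np.hypot(x,y)
    d=np.array([x/r*np.sin(r),-y/r*np.sin(r),-np.cos(r)])
    M=np.array(m["mount"]);R=Ro.from_euler("xyz",o["tool_rot"]).as_matrix()
    D=R@M[:3,:3]@d;O=o["tool_pos"]+R@M[:3,3];return O+D*(z-O[2])/D[2]
def tips(o): return o["tool_pos"]+Ro.from_euler("xyz",o["tool_rot"]).as_matrix()@[0,0,.178]
E
python3 - <<'E'
from h import *
o=robot.observe();im=cv2.imread("pics/w1.png");red,_=masks(im);print("tips",tips(o))
for s in [(292,172),(95,220)]:
    t,q=blob(red,s,35);print(t,q,wcast(o,*t,.064).round(4))
    c=max(cv2.findContours(red&cv2.circle(np.zeros_like(red),s,35,255,-1),0,2)[0],key=cv2.contourArea)
    B=cv2.boxPoints(cv2.minAreaRect(c));print(B.round(1).tolist());print(np.array([wcast(o,*b,.064)[:2] for b in B]).round(4).tolist())
h=cv2.cvtColor(im,cv2.COLOR_BGR2HSV);print(h[156:190:3,292].tolist())
E
```

```text
tips [0.57990138 0.16470364 0.11652803]
[291.8134715  172.45595855] [272 160  41  26 965] [0.5403 0.1767 0.064 ]
[[271.5, 161.0], [311.29998779296875, 159.3000030517578], [312.3999938964844, 183.8000030517578], [272.5, 185.39999389648438]]
[[0.5312, 0.1645], [0.5333, 0.1904], [0.5494, 0.1893], [0.5473, 0.1631]]
[ 93.33277311 221.05210084] [ 78 208  31  28 595] [0.555  0.0229 0.064 ]
[[75.5999984741211, 229.10000610351562], [80.69999694824219, 207.10000610351562], [110.30000305175781, 213.89999389648438], [105.19999694824219, 236.0]]
[[0.5594, 0.0029], [0.5427, 0.0137], [0.5515, 0.0402], [0.5678, 0.0306]]
[[80, 16, 48], [9, 39, 46], [1, 211, 168], [1, 198, 197], [2, 209, 195], [0, 204, 194], [1, 202, 196], [1, 209, 188], [1, 211, 185], [1, 211, 162], [11, 19, 109], [22, 22, 127]]
```

```bash
cat > st.py <<'E'
from h import *
o=robot.observe();print("t",o["time"],"tips",(tips(o)*1000).round(1),"rot",np.degrees(o["tool_rot"]).round(2),"F",np.round(o["contact_force"],2))
E
python3 -m creep '[[[2,7,-20,0,0,0],[0,0,-15,0,0,0],[0,0,0,0,0,0],[0,0,0,0,0,0],[0,0,0,0,0,0]]]' >/dev/null; python3 st.py
```

```text
t 2.15 tips [584.4 175.   88.6] rot [-179.93    0.34  173.06] F [ 0.16  0.81 -1.15]
```

```bash
python3 -m creep '[[[-2,-3,-6,0,0,0],[0,0,-4,0,0,0],[0,0,0,0,0,0],[0,0,0,0,0,0]]]' >/dev/null; python3 st.py; python3 -m creep '[[[0,0,0,0,0,0],[0,0,0,0,0,0]]]' >/dev/null; python3 st.py
```

```text
t 2.4833 tips [583.6 172.1  81.5] rot [179.98   0.66 173.08] F [0.34 0.14 0.42]
t 2.65 tips [583.8 171.9  81.8] rot [179.97   0.68 173.06] F [-0.43  0.47 -0.19]
```

```bash
python3 -m creep '[[[0,0,-5,0,0,0],[0,0,-4,0,0,0],[0,0,0,0,0,0],[0,0,0,0,0,0]]]'|grep -a force; python3 st.py; python3 -m creep '[[[0,0,-5,0,0,0],[0,0,-4,0,0,0],[0,0,0,0,0,0],[0,0,0,0,0,0]]]'|grep force; python3 st.py
for i in 1 2 3; do python3 -m creep '[[[0,0,0,0,0,0]]]'|grep force;done; python3 st.py
```

```text
contact_force: [-0.1, 0.2, 0.1]
t 2.9833 tips [584.  171.9  71.9] rot [179.97   0.69 173.06] F [-0.06  0.17  0.05]
contact_force: [-2.7, -0.9, 6.5]
t 3.3167 tips [584.5 172.   63.5] rot [179.95   0.78 173.06] F [-2.74 -0.9   6.46]
contact_force: [-1.6, -1.1, 7.1]
contact_force: [-2.6, -0.2, 5.8]
contact_force: [-2.1, 0.5, 6.0]
t 3.5667 tips [584.5 172.   64.7] rot [179.95   0.82 173.07] F [-2.11  0.48  6.01]
```

Left pad takes about 6.3 N at about 6 mm, so it's stiff. I'll press slightly deeper to be safe, then release and move to the middle foot.

```bash
python3 -m creep '[[[0,0,-3,0,0,0],[0,0,-1,0,0,0],[0,0,0,0,0,0]]]'|grep force; python3 st.py; python3 -m creep '[[[0,0,12,0,0,0],[0,0,15,0,0,0],[0,0,15,0,0,0],[0,-15,0,0,0,-4],[0,-30,0,0,0,-4]]]' >/dev/null; python3 st.py;python3 -m creep '[[[0,-30,0,0,0,-4],[2,-30,0,0,0,-4],[2,-30,0,0,0,-4],[2,-15,0,0,0,0],[0,0,0,0,0,0]]]' >/dev/null; python3 st.py
```

```text
contact_force: [-2.4, -0.1, 6.4]
t 3.8167 tips [584.5 172.   62.5] rot [179.94   0.88 173.09] F [-2.41 -0.1   6.44]
t 4.2333 tips [584.4 130.4 105.1] rot [179.81   0.91 165.23] F [ 0.51  0.67 -0.41]
t 4.65 tips [590.   17.1 104.2] rot [179.86   1.   152.38] F [ 0.74 -0.7  -0.15]
```

```bash
python3 -m creep '[[[1,-14,-8,0,0.5,0],[0,0,-8,0,0,0],[0,0,-4,0,0,0],[0,0,0,0,0,0],[0,0,0,0,0,0]]]' >/dev/null; python3 st.py; python3 - <<'E'
from h import *
o=robot.observe();im=viewer.read_camera("wrist");cv2.imwrite("pics/w2.png",im)
red,_=masks(im);n,l,s,c=cv2.connectedComponentsWithStats(red)
for i in range(1,n):
    if s[i,4]>300: print(c[i].round(1),s[i],wcast(o,*c[i],.064).round(4))
E
```

```text
t 5.0667 tips [588.9   4.9  81.8] rot [-179.95    0.44  152.35] F [-0.19  0.05  0.75]
[487.1  57.7] [468  42  39  32 876] [0.5404 0.173  0.064 ]
[277.3 186.6] [ 253  172   49   30 1363] [0.5548 0.0204 0.064 ]
[472.1 301. ] [456 287  32  29 748] [0.689  0.1051 0.064 ]
```

View pics/w2.png

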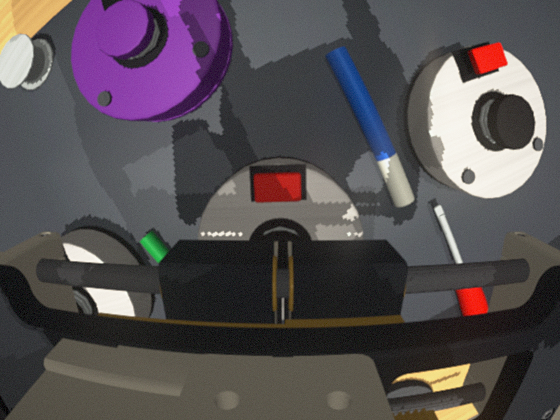

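The middle tag at (277,187) sits square to the tool, at (0.555, 0.020). The marker, battery and left foot are undisturbed.

```bash
python3 -m creep '[[[2,-3,-5,0,0,0],[0,0,-4,0,0,0],[0,0,0,0,0,0],[0,0,0,0,0,0]]]' >/dev/null; python3 st.py; python3 -m creep '[[[0,0,-5,0,0,0],[0,0,-4,0,0,0],[0,0,0,0,0,0],[0,0,0,0,0,0]]]'|grep force; python3 st.py;python3 -m creep '[[[0,0,-2,0,0,0],[0,0,-1,0,0,0],[0,0,0,0,0,0]]]'|grep force; python3 st.py;
for i in 1 2 3; do python3 -m creep '[[[0,0,0,0,0,0]]]'|grep force;done; python3 st.py
```

```text
t 5.45 tips [591.4   4.1  72.6] rot [-180.      0.5   152.54] F [ 1.06  0.29 -0.19]
contact_force: [-1.5, 1.1, 5.1]
t 5.7833 tips [592.    4.1  64.2] rot [179.97   0.61 152.56] F [-1.47  1.09  5.13]
contact_force: [-1.9, -0.3, 5.8]
t 6.0333 tips [592.    4.2  62.5] rot [179.95   0.65 152.55] F [-1.93 -0.27  5.79]
contact_force: [-1.6, 0.0, 5.9]
contact_force: [-1.7, 0.8, 4.4]
contact_force: [-2.0, -0.2, 4.6]
t 6.2833 tips [592.1   4.2  64.1] rot [179.92   0.69 152.53] F [-2.01 -0.22  4.57]
```

```bash
python3 -m creep '[[[0,0,12,0,0,0],[0,0,15,0,0,0],[0,0,15,0,0,0],[0,-15,0,0,0,5],[-3,-30,0,0,0,5]]]' >/dev/null; python3 st.py;python3 -m creep '[[[-6,-30,0,0,0,6],[-6,-30,0,0,0,6],[-6,-30,0,0,0,0],[-6,-24,0,0,0,0],[0,0,0,0,0,0]]]' >/dev/null; python3 st.py;python3 -m creep '[[[0,0,-8,0,0.5,0],[0,0,-8,0,0,0],[0,0,0,0,0,0],[0,0,0,0,0,0]]]' >/dev/null; python3 st.py; python3 - <<'E'
from h import *
o=robot.observe();im=viewer.read_camera("wrist");cv2.imwrite("pics/w3.png",im)
red,_=masks(im);n,l,s,c=cv2.connectedComponentsWithStats(red)
for i in range(1,n):
    if s[i,4]>300:
        B=cv2.boxPoints(cv2.minAreaRect(np.argwhere(l==i)[:,::-1].astype(np.float32)))
        print(c[i].round(1),s[i],wcast(o,*c[i],.064).round(4),[wcast(o,*b,.064)[:2].round(4).tolist() for b in B])
E
```

```text
t 6.7 tips [588.9 -36.9 106.8] rot [179.88   0.61 163.02] F [ 0.69 -0.23 -0.88]
t 7.1167 tips [ 563.8 -158.4  106.6] rot [179.97   0.75 175.97] F [ 0.58  0.24 -0.41]
t 7.45 tips [ 561.7 -157.6   87.8] rot [1.7993e+02 1.2000e-01 1.7584e+02] F [-0.47  0.14 -0.13]
[263.9 181.5] [ 241  167   48   31 1295] [ 0.5222 -0.1641  0.064 ] [[0.5282, -0.1788], [0.5122, -0.176], [0.5163, -0.1498], [0.5323, -0.1521]]
[523.1 213.1] [508 198  31  31 609] [0.554  0.0163 0.064 ] [[0.5542, -0.0022], [0.541, 0.0075], [0.554, 0.0367], [0.5681, 0.0262]]
```

View pics/w3.png

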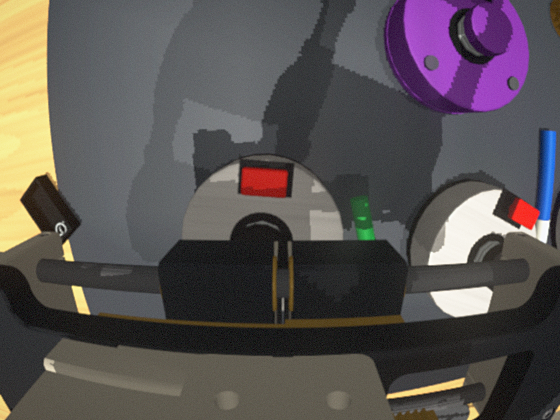

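The right tag is at (264,181), i.e. (0.522, -0.164), which puts the pad at about (0.564, -0.168). The battery is clear of the fingers.

```bash
python3 -m creep '[[[2,-9,-7,0,0,-1],[0,0,-6,0,0,-1],[0,0,0,0,0,0],[0,0,0,0,0,0]]]' >/dev/null; python3 st.py; python3 -m creep '[[[0,0,-5,0,0,0],[0,0,-4,0,0,0],[0,0,0,0,0,0],[0,0,0,0,0,0]]]'|grep force; python3 st.py
```

```text
t 7.8333 tips [ 564.5 -164.9   73.1] rot [1.7991e+02 1.0000e-01 1.7384e+02] F [0.39 0.79 0.42]
contact_force: [0.1, -1.5, 1.1]
t 8.1667 tips [ 565.  -164.9   63.7] rot [1.7993e+02 1.6000e-01 1.7386e+02] F [ 0.1  -1.48  1.14]
```

```bash
python3 -m creep '[[[0,-1,-2,0,0,0],[0,0,-1,0,0,0],[0,0,0,0,0,0]]]'|grep force; python3 st.py;
for i in 1 2 3 4; do python3 -m creep '[[[0,0,0,0,0,0]]]'|grep force;done; python3 st.py
```

```text
contact_force: [-0.4, 1.1, 1.2]
t 8.4167 tips [ 565.1 -165.9   61.1] rot [179.93   0.2  173.86] F [-0.4   1.1   1.17]
contact_force: [-1.2, 0.3, 1.6]
contact_force: [-1.5, 0.6, 2.6]
contact_force: [-0.7, 1.2, 1.8]
contact_force: [-0.8, 0.2, 2.0]
t 8.75 tips [ 565.1 -165.9   61.5] rot [179.93   0.22 173.86] F [-0.78  0.22  1.97]
```

Right pad takes about 1.9 N at about 8.5 mm, against about 6 N on the other two, so it's the softest. Next is its tag at (522, -164).

```bash
python3 -m creep '[[[0,0,12,0,0,0],[0,0,15,0,0,0],[-18,1,0,0,0,0],[-18,1,0,0,0,0],[-4,0,0,0,0,0]]]' >/dev/null; python3 -m creep '[[[0,0,0,0,0,0],[0,0,0,0,0,0],[0,0,0,0,0,0]]]' >/dev/null; python3 st.py
```

```text
t 9.4167 tips [ 525.4 -164.2   88.5] rot [179.96   0.28 173.86] F [-0.45 -0.14  0.9 ]
```

```bash
python3 -m creep '[[[-3,0,-8,0,0,0],[0,0,-7,0,0,0],[0,0,-3,0,0,0],[0,0,0,0,0,0],[0,0,0,0,0,0]]]' >/dev/null; python3 st.py; python3 -m creep '[[[0,0,-5,0,0,0],[0,0,-4,0,0,0],[0,0,-4,0,0,0],[0,0,0,0,0,0]]]' >/dev/null; python3 st.py
```

```text
t 9.8333 tips [ 523.6 -164.2   67. ] rot [179.93   0.24 173.89] F [-0.19  0.26  0.74]
t 10.1667 tips [ 524.  -164.4   53.4] rot [179.96   0.29 173.9 ] F [ 0.42 -0.51 -0.14]
```

```bash
for i in 1 2; do python3 -m creep '[[[0,0,-3,0,0,0],[0,0,0,0,0,0]]]' |grep force; python3 st.py; done
```

```text
contact_force: [0.5, -0.4, 0.1]
t 10.3333 tips [ 525.  -164.7   53.8] rot [-179.99    0.46  173.91] F [ 0.53 -0.35  0.06]
contact_force: [-0.0, 0.3, -0.2]
t 10.5 tips [ 526.2 -165.2   53.8] rot [-179.9     0.71  173.92] F [-0.04  0.32 -0.2 ]
```

```bash
python3 - <<'E'
from h import *
o=robot.observe();print(o["qpos"].round(3),o["joint_efforts"].round(2),o["torque"].round(3),o["opening"])
cv2.imwrite("pics/w4.png",viewer.read_camera("wrist"));s=viewer.read_camera("side")
cv2.imwrite("pics/s4.png",cv2.resize(s[150:330,180:420],None,fx=3,fy=3))
E
```

```text
[-0.445  0.578  1.674  0.003  0.878 -1.911] [-4.000e-02 -4.947e+01 -1.891e+01 -5.000e-02  7.000e-02 -0.000e+00] [ 0.021 -0.002  0.023] 0.0009473173090855335
```

View pics/w4.png

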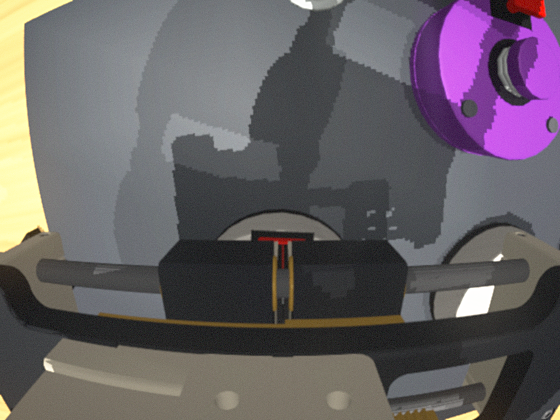

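View pics/s4.png

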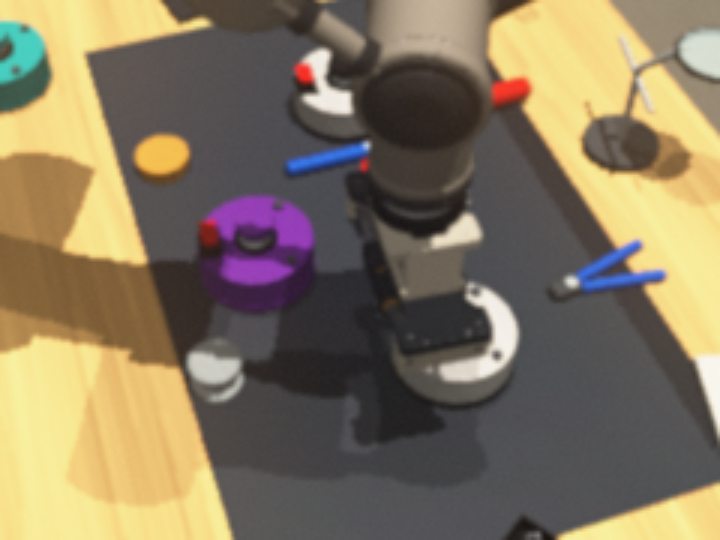

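Nothing else is touching. The trailing zero row probably resets the target to the measured pose, which would relax the force against a hard stop. I'll check with a press that ends without one.

```bash
python3 -m creep '[[[-1,0,-3,0,-0.5,0]]]' >/dev/null; python3 st.py;  python3 -m creep '[[[-1,0,-4,0,0,0]]]' >/dev/null; python3 st.py
```

```text
t 10.6833 tips [ 527.3 -165.5   52.6] rot [-179.91    1.28  173.94] F [-16.03   5.74  50.94]
t 10.7667 tips [ 527.1 -165.7   52.6] rot [-179.86    1.46  173.95] F [-12.33   8.03  51.23]
```

It's a hard stop with tips at 52.6 mm, so the tag is fully down. Retreating and checking.

```bash
python3 -m creep '[[[0,0,10,0,0,0],[0,0,20,0,0,0],[0,0,30,0,0,0],[0,0,30,0,0,0],[0,0,30,0,0,0]]]' >/dev/null; python3 -m creep '[[[-25,0,20,0,0,0],[-25,0,20,0,0,0],[-25,0,20,0,0,0],[0,0,0,0,0,0],[0,0,0,0,0,0]]]' >/dev/null; python3 st.py; python3 - <<'E'
from h import *
o=robot.observe();im=viewer.read_camera("wrist");cv2.imwrite("pics/w5.png",im);t=viewer.read_camera("top");cv2.imwrite("pics/t5.png",t);s=viewer.read_camera("side")
cv2.imwrite("pics/s5.png",cv2.resize(s[130:310,200:440],None,fx=3,fy=3))
a=cv2.imread("pics/side0.png")
for n,b in(("before",a),("after",s)):
    red,_=masks(b)
    for q in[(282,175),(304,208),(316,259)]:
        try: c,st=blob(red,q,12);print(n,q,c.round(2),st)
        except Exception: print(n,q,"hidden")
E
```

```text
t 11.6 tips [ 447.6 -164.4  237.6] rot [-179.93    1.33  173.99] F [-0.75  0.16  0.25]
before (282, 175) [280.67 174.3 ] [278 171   6   7  30]
before (304, 208) [302.5 206.5] [300 203   6   8  44]
before (316, 259) [314.94 258.02] [312 254   7   9  52]
after (282, 175) hidden
after (304, 208) hidden
after (316, 259) [315.04 260.64] [311 257   9   9  55]
```

View pics/w5.png

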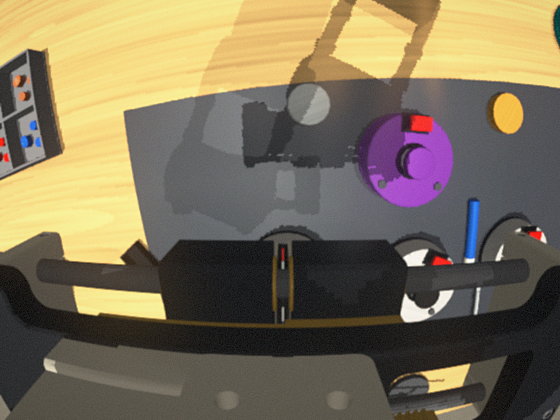

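View pics/s5.png

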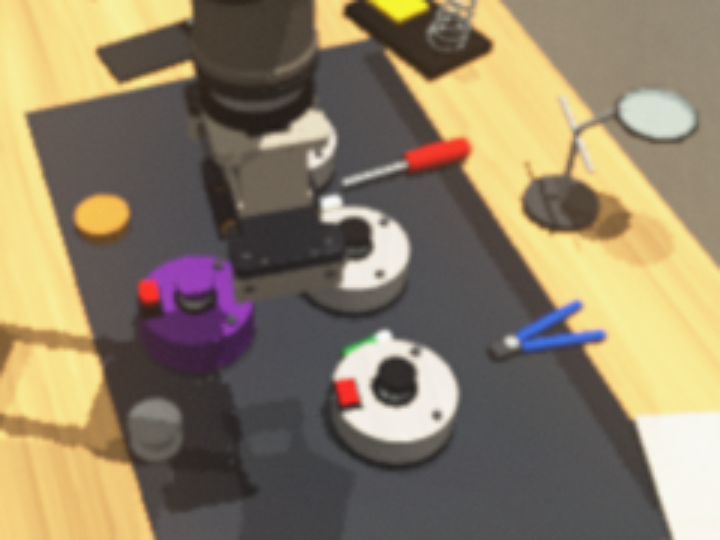

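The right tag's centroid is 2.6 px lower in the side view, which fits a drop of about 1 cm. The right pad is back up, the bystanders in view haven't moved, and the arm is clear.

```bash
python3 -c "
from cell import robot
print(robot.observe()['contact_force']);print(robot.hand_in())"
```

```text
[ 0.25596965 -0.11567952  0.74093136]
the job is handed in; nothing more can be done
None
```

I pressed the pads left, middle, right with closed fingertips, found the right spring softest, pushed the right tag fully down and handed in at about 12 s. No verdict was reported.

| Pad | Force (N) | Depth (mm) |
|---|---|---|
| Left | about 6.4 | about 7.5 |
| Middle | about 5.8 | about 7.5 |
| Right | about 1.9 | about 8.5 |

**Right tag:**
- It stopped hard with the tips at 52.6 mm and about 51 N on the wrist; fully down is 53 mm.
- My first pushes read about 0 N there. I put this down to the zero-shift row that ended each call, because a push without one gave the 51 N.
- Afterwards its red patch sat 2.6 px lower in the side view, which fits a drop of about 1 cm.

**Last checks:** The arm was clear, with under 1 N on the wrist. Everything I could see was in place and the right pad was back up. The left and middle tags were hidden from the side camera. They showed only partly in the wrist view, so I didn't re-measure their height; the fingers were never placed on either tag. I saved a last top picture but did not check it for bystander movement.

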